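# Set the bar end to the pointer and lock the handlebar

### The job

Roll the handlebar in its loose clamp, using the black-gripped bar end as a lever, until the bar end points at the same angle as the green pointer on the white dial beside it. Then lock the bar there: turn both red wing knobs clockwise all the way to their end stops, so that at the end the bar end is still in line with the pointer. Do not shift the pointer, the two orange tire levers, the skewer or the glass dish.

Things in the scene. Friction and masses are not known exactly. Their poses are not given: they have to be found in the camera images.
- stand: Fixed clamp on the grey work top: base 150 (x) x 200 (y) x 18 mm, two black collars at y = +-55 hold an aluminium handlebar along y, axis 150 above the work top, 22 to 32 thick, from y = -340 to +220. Origin: centre of the base's underside; x points away from the robot (yawed -0.15 to 0.3 rad), y to the robot's left, z up. Place and yaw vary; it does not move.
- bar_end (a joint): Roll of the handlebar with its bar end, rad, about the bar's axis: 0 = bar end straight up, positive = leaning to the stand's -x (robot) side. Limits -0.9 to 1.1, starts at 0.5 to 0.8 (leaning to the robot). Friction 0.3 N m (3 N near the tip); stays where left. Tightening the knobs makes it no stiffer in this model: do not bump it afterwards.
- bar_end_hinge (a point): Point on the bar's axis where the bar end is fixed, in the stand's frame always (0, 200, 150) mm. Its frame rolls with the bar: z points along the bar end, y along the bar.
- bar_end_tip (a point): Centre of the free end of the bar end: a round stub 140 mm long from the bar's axis, square to the bar, its outer 94 mm a black rubber grip 26 mm thick. z axis points along the bar end, outward; y along the bar. Can be pinched from above across the stand's y, some 110 mm from the bar's axis; a pinch creeps on the stub if the tool does not turn with it.
- pointer (a joint): Angle of the green pointer, in rad, measured like joint bar_end (0 = straight up, positive = leaning towards the stand's -x side); it is the wanted angle of the bar end, -0.3 to 0.3. Leave it as it is.
- pointer_tip (a point): Tip of the flat green pointer, 87 mm from the bar's axis, in the plane y = 154 of the stand, 46 beside the middle plane of the bar end. z points along the pointer, outward. It turns on a fixed white dial (disc of radius 65 round the bar's axis, y = 146 to 150, black ticks each 15 deg).
- left_knob (a joint): Turning angle of the left (+y) wing knob in rad: 0 = fully loose, grows as it turns clockwise seen from its face, 1.4 = fully tight against its end stop (starts at 0 to 0.4). Stiff (about 0.15 N m), stays where left; does not unscrew.
- left_knob_grip (a point): Grip point of the left (+y) red wing knob, on its axis; in the stand frame always (-41, +55, 228) mm. Wing 70 x 14 thick x 30 high: its top 10 above this point, its foot 20 below, on a collar of radius 17. z = outward along the axis, leaning 0.48 rad (27.5 deg) from vertical to the stand's -x side; x = along the wing, y = across it; the frame turns with the knob. Pinch across y, tool along -z.
- right_knob (a joint): Turning angle of the right (-y) wing knob in rad: 0 = fully loose, grows as it turns clockwise seen from its face, 1.4 = fully tight against its end stop (starts at 0 to 0.4). Stiff (about 0.15 N m), stays where left; does not unscrew.
- right_knob_grip (a point): Grip point of the right (-y) red wing knob, on its axis; in the stand frame always (-41, -55, 228) mm. Wing 70 x 14 thick x 30 high: its top 10 above this point, its foot 20 below, on a collar of radius 17. z = outward along the axis, leaning 0.48 rad (27.5 deg) from vertical to the stand's -x side; x = along the wing, y = across it; the frame turns with the knob. Pinch across y, tool along -z.
- tire_lever_a: Orange plastic tire lever, 120 x 18 x 12, lying loose on the robot's side of the stand. Origin under its middle, x along its length.
- tire_lever_b: Second orange tire lever, like the first, beside it.
- skewer: Steel quick-release skewer, about 150 long, 18 high, with a 55 mm cam lever, lying loose right (-y) of the base. Origin near its middle on the work top, x along its rod.
- dish: Small glass dish of washers, 90 across, 32 high, standing loose on the work top below the bar end. Origin: centre of its underside.

How it is judged:
By the outcome, as a careful person would: the job done as asked, in the order asked, and still so for the second after the job is handed in, with the robot touching nothing.
It also fails if it takes over 64 s, if anything falls off the work surface, if the arm or the gripper's body presses on something with over 40 N, if the wrist force passes 120 N, or if a joint passes its speed limit or range.

### The arm

A 6-joint arm with a two-finger parallel gripper is mounted at the origin on the work surface. World frame = base frame: x ahead of the robot, y to its left, z up, the work surface at z = 0. Lengths are in m, angles in rad, forces in N, time in s.
With the tool pointing down it reaches from about 0.325 to 0.775 m from the base axis. Payload 5.5 kg.
Tool frame: the origin (TCP) lies between the finger pads; the fingertips stand 8 mm ahead of it and the grasp point (between the pads) lies 11 mm behind it (tcp_to_tips is the distance from the TCP to the fingertips, in m); z points along the fingers, y is the line along which they close (so a half turn about z gives the same grasp; the last joint's range is limited). The gripper opens to 88 mm and grips with 3 to 60 N. Pads are 20 mm wide; open, the fingers measure 115 mm over their backs; the gripper's body (75 mm by 178 mm) begins 61 mm behind the grasp point.
Start: joints at [1.253, 0.091, 1.231, -0, 1.82, -0.057], TCP at [0.155, 0.58, 0.231] pointing down, gripper open.
Joint ranges: [-2.87, 2.87], [-0.86, 2.18], [0.17, 2.46], [-1.51, 4.65], [0.06, 2.69], [-2.65, 2.65]. Speed limits (rad/s): [2.57, 2.57, 3.01, 3.14, 3.14, 3.14].

### API

Orientations are given as a unit quaternion [w, x, y, z].
In Python, from bench import * gives the robot as it stands. Calls block until the motion is done:
- move_to(position, orientation): joint-space move of the TCP to a pose.
- move_l(position, speed=0.15, orientation=None): straight line of the TCP; orientation=None keeps the orientation; speed is the mean speed in m/s.
- movej(angles): joint-space move.
- gripper_open() and close(): open the fingers fully, or close them until they stop; the grip force is fixed at half the most.
- hold(seconds).
- inverse_kinematics(position, orientation): joint angles nearest the present ones, or None.
- state(): the state.
- get_image(name): name is "scene" or "top"; returns a dict with "frame" (480x640x3 uint8, blue, green, red), "depth" (480x640 float32, m along the optical axis (not along the pixel's ray), 0 where there is no reading), "camera_matrix" (3x3 intrinsics, pixels), "view" (4x4, takes a point from world to camera coordinates). Camera axes: x right, y up, looking along -z (the intrinsics and any distortion apply to the point x, -y, -z); pixel columns grow to the right and rows downward; lengths in m; the calibration is good to about 2 mm. A picture is of the moment at which its call begins.
A pose or a line that the arm cannot do raises IKError and nothing moves.
- job_done(): hands the job in; it is judged then, once.
The state is a dict: "time": time; "joint_pos": joint angles; "dq": joint speeds; "joint_torque": joint torques, N m; "ee_pos": TCP position; "ee_rot": TCP orientation; "ft_force": force on the tool from outside, world axes, zero at the start; "moment": the same for the moment, N m; "finger_gap": finger opening in m; "finger_force": force on a finger pad.
Only numpy, scipy, OpenCV 4.12 (cv2) and the standard library are available. Lean on these libraries where they do the work, as an engineer would, in place of code of your own. Each camera call takes 0.05 s, during which the arm holds its last target. There are 200 camera calls.

## Working session

There is one attempt and no reset: what is moved stays moved. The work goes in short steps, each a Python script; the robot and the scene stay as the last script left them, time stands still between calls to the robot, and variables do not carry over. Pictures are saved under pics/ and viewed, at most 10 in all, crops included, and the job is handed in when it is done.

```bash
ls; mkdir -p pics; python3 - <<'E'
from bench import *
import cv2,numpy as np
for n in("scene","top"):
    d=get_image(n); cv2.imwrite(f"pics/{n}0.png",d["frame"]); np.savez(f"{n}0.npz",**d)
    print(n,d["camera_matrix"].tolist(),np.round(d["view"],4).tolist(), d.keys())
print(state())
E
```

```text
pics
scene [[498.29752008967085, 0.0, 323.93073190898343], [0.0, 498.29752008967085, 244.22839491644348], [0.0, 0.0, 1.0]] [[0.0223, 0.9997, -0.0042, 0.0146], [-0.8005, 0.0203, 0.599, 0.3511], [0.5989, -0.01, 0.8008, -1.4615], [0.0, 0.0, 0.0, 1.0]] dict_keys(['frame', 'depth', 'camera_matrix', 'view'])
top [[609.9094302481228, 0.0, 323.78862724986], [0.0, 609.9094302481228, 234.21105100661734], [0.0, 0.0, 1.0]] [[0.0288, -0.9995, -0.0122, -0.0357], [0.9934, 0.0273, 0.1115, -0.5971], [-0.1111, -0.0154, 0.9937, -1.1761], [0.0, 0.0, 0.0, 1.0]] dict_keys(['frame', 'depth', 'camera_matrix', 'view'])
{'time': 0.1, 'joint_pos': array([ 1.25329697e+00,  9.17811072e-02,  1.23177996e+00,  2.31796813e-05,
        1.81979257e+00, -5.67094130e-02]), 'dq': array([-0.00018794, -0.00272967, -0.00261162,  0.00028634, -0.00122774,
        0.00103487]), 'joint_torque': array([ 4.12402034e-03, -4.47859097e+01, -4.07569635e+01,  6.99981116e-02,
        2.85603310e-02, -9.61107708e-05]), 'ee_pos': array([0.15462628, 0.57946921, 0.22961323]), 'ee_rot': array([-1.74822375e-04,  1.30022901e-01,  9.91510600e-01, -8.63030485e-04]), 'ft_force': array([-0.47788708,  0.21378843, -0.11963283]), 'moment': array([ 0.00460976,  0.01453716, -0.01773539]), 'finger_force': 0.0, 'finger_gap': 0.08760663093997301}
```

View pics/scene0.png

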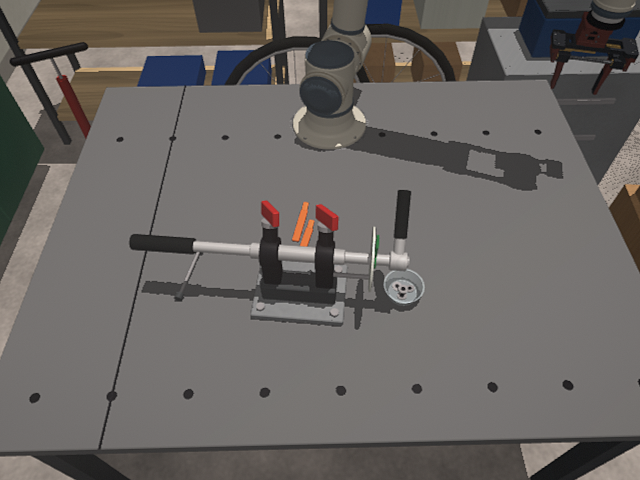

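View pics/top0.png

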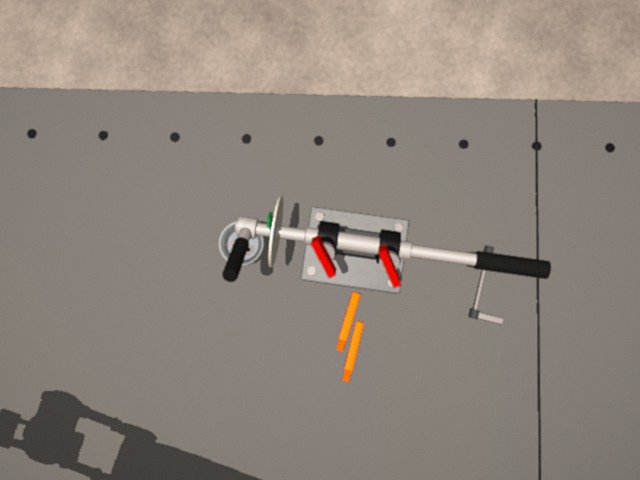

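Scene view: the stand is at about (300,270), knobs at (270,214) and (327,217), bar end at (402,215), green pointer edge-on at (375,245). Top view: knobs at (323,257) and (390,267), bar end from (245,228) to (232,275), pointer at (270,218).

```bash
cat > h.py <<'E'
import numpy as np,cv2
def cloud(d,mask):
    K,V=d["camera_matrix"],d["view"]; z=d["depth"]; v,u=np.nonzero(mask&(z>0)); zz=z[v,u]
    P=np.stack([(u-K[0,2])/K[0,0]*zz,-(v-K[1,2])/K[1,1]*zz,-zz,np.ones_like(zz)])
    return (np.linalg.inv(V)@P)[:3].T,u,v
def proj(d,P):
    K,V=d["camera_matrix"],d["view"]; p=V[:3,:3]@np.atleast_2d(P).T+V[:3,3:]
    return np.stack([K[0,0]*p[0]/-p[2]+K[0,2],K[1,1]*p[1]/p[2]+K[1,2]]).T
def cols(d):
    b,g,r=[d["frame"][...,i].astype(int) for i in range(3)]
    return dict(red=(r>110)&(g<60)&(b<60),green=(g>r*1.5)&(g>b*1.25)&(g>60),orange=(r>180)&(g>60)&(g<170)&(b<80),dark=(r<50)&(g<50)&(b<50))
E
python3 - <<'E'
from h import *
for n in("scene","top"):
    d=dict(np.load(n+"0.npz")); c=cols(d)
    for k in("red","green"):
        nn,lab,st,ce=cv2.connectedComponentsWithStats(c[k].astype(np.uint8))
        for i in range(1,nn):
            if st[i,4]<4 or (k=="green" and st[i,0]<150): continue
            P,u,v=cloud(d,lab==i); print(n,k,st[i],np.round(P.mean(0),4),np.round(np.percentile(P,[2,98],axis=0),4).tolist())
    big=cv2.resize(d["frame"][190:310,350:440] if n=="scene" else d["frame"][180:300,210:300],None,fx=6,fy=6,interpolation=cv2.INTER_CUBIC); cv2.imwrite(f"pics/{n}_crop.png",big[:600])
# bar: rows of points with z>0.13 in top
d=dict(np.load("top0.npz")); P,u,v=cloud(d,d["depth"]>0); m=(P[:,2]>.135)&(P[:,2]<.18)&(P[:,0]>.4)&(P[:,0]<.75)&(P[:,1]<.25)&(P[:,1]>-.4)
Q=P[m]
for y in np.arange(-.32,.22,.03):
    q=Q[abs(Q[:,1]-y)<.008]; 
    if len(q): print(round(y,3),len(q),np.round([q[:,0].min(),q[:,0].max(),q[:,0].mean(),q[:,2].max()],4))
E
python3 - <<'E'
import cv2
a=cv2.imread('pics/scene_crop.png');b=cv2.imread('pics/top_crop.png')
h=600;c=cv2.hconcat([a[:h],b[:h]]);print(c.shape);cv2.imwrite('pics/crop2.png',cv2.resize(c,(800,int(600*800/c.shape[1]))))
E
```

```text
scene red [262 201  17  26 181] [ 0.5383 -0.1245  0.2369] [[0.4974, -0.146, 0.2255], [0.5635, -0.1121, 0.2514]]
scene red [316 205  22  26 178] [ 0.5496 -0.0147  0.2368] [[0.5119, -0.0377, 0.2265], [0.5749, -0.0017, 0.2506]]
scene green [375 235   4  20  45] [0.602  0.0713 0.2174] [[0.5723, 0.068, 0.1604], [0.6151, 0.0774, 0.2361]]
scene green [374 257   2  11  12] [0.605  0.0716 0.1613] [[0.5979, 0.0702, 0.1523], [0.6098, 0.0722, 0.1702]]
top red [312 236  24  41 361] [ 0.5381 -0.0217  0.2359] [[0.5089, -0.039, 0.2191], [0.5687, -0.0049, 0.2497]]
top red [379 245  21  42 365] [ 0.5268 -0.1298  0.2362] [[0.4955, -0.1473, 0.2182], [0.5588, -0.1141, 0.2502]]
top green [267 212   5  16  56] [0.5982 0.0702 0.2264] [[0.5874, 0.0677, 0.2133], [0.6118, 0.0734, 0.2361]]
-0.32 170 [0.5271 0.5593 0.5419 0.1713]
-0.29 165 [0.5299 0.5622 0.5451 0.1689]
-0.26 110 [0.5383 0.5611 0.5494 0.1631]
-0.23 113 [0.5424 0.5654 0.5531 0.1647]
-0.2 112 [0.5453 0.5683 0.5563 0.1639]
-0.17 144 [0.5457 0.5762 0.5601 0.17  ]
-0.14 118 [0.5625 0.5949 0.58   0.1799]
-0.11 175 [0.5358 0.5838 0.5637 0.1773]
-0.08 159 [0.5545 0.5862 0.5697 0.1692]
-0.05 172 [0.5585 0.604  0.5757 0.1791]
-0.02 118 [0.5769 0.6085 0.594  0.1799]
0.01 135 [0.566  0.5949 0.5799 0.1698]
0.04 110 [0.573  0.5963 0.584  0.1626]
0.07 154 [0.5233 0.6431 0.5641 0.1799]
0.1 159 [0.574  0.6099 0.5914 0.1722]
0.13 134 [0.5745 0.6128 0.5948 0.1794]
(600, 1080, 3)
```

View pics/crop2.png

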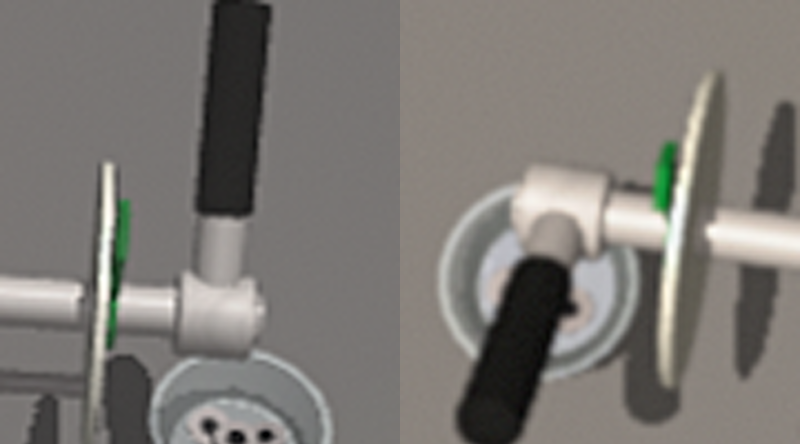

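Crops: left one shows the pointer just right of the dial edge (pointing up and slightly away from the robot). The bar end leans to the robot; in the top crop its grip runs from (560,265) to (490,430), and the pointer is on the far side of the axis at (665,175).

```bash
cat >> h.py <<'E'
from scipy.optimize import least_squares
from scipy.spatial.transform import Rotation as R
def box(p,c,h):
    q=abs(p-c)-h; return np.linalg.norm(np.maximum(q,0),axis=1)+np.minimum(q.max(1),0)
def cyl(p,r,z0,z1):  # axis z
    q=np.stack([np.hypot(p[:,0],p[:,1])-r,abs(p[:,2]-(z0+z1)/2)-(z1-z0)/2],1)
    return np.linalg.norm(np.maximum(q,0),axis=1)+np.minimum(q.max(1),0)
def stand(s): return R.from_euler('z',s[2]),np.array([s[0],s[1],0])
def knobR(k): return R.from_euler('y',-0.48)*R.from_euler('z',k)   # in stand frame; k grows counter-clockwise
def pts(ds):
    "per camera: red L, red R, grip points, green"
    out=[]
    for d in ds:
        c=cols(d); S=[]
        P,_,_=cloud(d,c["red"]); P=P[(P[:,2]>.205)&(P[:,0]>.4)]; m=P[:,1]>-.07; S+=[P[m],P[~m]]
        P,_,_=cloud(d,c["dark"]); S.append(P[(P[:,2]>.19)&(P[:,1]>.08)&(P[:,1]<.2)&(P[:,0]>.42)&(P[:,0]<.72)])
        P,_,_=cloud(d,c["green"]); S.append(P[(P[:,2]>.1)&(P[:,0]>.4)&(P[:,1]>0)&(P[:,1]<.15)])
        out.append(S)
    return out
def fit(ds,x0,bar=None):
    D=pts(ds)
    def f(x):
        Rs,t=stand(x[:3]); r=[]
        for i,S in enumerate(D):
            o=x[6+3*i:9+3*i]; r.append(o/.001)
            for j,(y,k) in enumerate(((.055,x[3]),(-.055,x[4]))):
                q=(knobR(k)).inv().apply(Rs.inv().apply(S[j]-t-o)-[-.041,y,.228]); r.append(box(q,[0,0,-.005],[.035,.007,.015])/.001)
            q=R.from_euler('y',-x[5]).inv().apply(Rs.inv().apply(S[2]-t-o)-[0,.2,.15]); r.append(cyl(q,.013,.046,.14)/.001)
        return np.concatenate(r)
    s=least_squares(f,x0,loss='soft_l1'); return s.x,np.sqrt(np.mean(np.clip(s.fun[:],-3,3)**2)),D
E
python3 - <<'E'
from h import *
ds=[dict(np.load(n+"0.npz")) for n in("scene","top")]
x,r,D=fit(ds,[.585,-.06,-.12,.25,.25,.6]+[0]*6); print(np.round(x,4),r,[[len(s) for s in S] for S in D])
np.save("x.npy",x)
for i in(0,1): print(i,np.round(fit(ds[i:i+1],list(x[:6])+[0]*3)[0],4))
Rs,t=stand(x[:3])
for i,S in enumerate(D):
    q=Rs.inv().apply(S[3]-t-x[6+3*i:9+3*i])-[0,0,.15]; rad=np.hypot(q[:,0],q[:,2]); a=np.arctan2(-q[:,0],q[:,2])
    for lo in np.arange(.0,.1,.01):
        m=(rad>=lo)&(rad<lo+.01)
        if m.any(): print(i,round(lo,2),m.sum(),np.round([a[m].mean(),a[m].min(),a[m].max(),q[m,1].mean()],3))
E
```

```text
[ 5.811e-01 -8.090e-02 -1.302e-01  4.381e-01  4.234e-01  6.554e-01
  2.500e-03  5.000e-04  6.500e-03 -2.500e-03 -5.000e-04  3.700e-03] 2.271316368971098 [[176, 179, 591, 56], [362, 362, 577, 55]]
0 [ 0.576  -0.084  -0.1759  0.5383  0.5358  0.6556  0.      0.      0.004 ]
1 [ 0.577  -0.0818 -0.1334  0.4351  0.4604  0.6415 -0.      0.      0.0027]
0 0.0 9 [-0.998 -2.293  0.08   0.154]
0 0.01 3 [ 0.262 -0.022  0.48   0.153]
0 0.02 4 [0.13  0.104 0.155 0.153]
0 0.03 2 [0.026 0.012 0.041 0.152]
0 0.04 3 [0.014 0.006 0.024 0.153]
0 0.06 5 [-0.151 -0.179 -0.131  0.153]
0 0.07 29 [-0.029 -0.178  0.198  0.152]
0 0.08 1 [0.003 0.003 0.003 0.154]
1 0.04 1 [0.171 0.171 0.171 0.153]
1 0.05 1 [0.125 0.125 0.125 0.151]
1 0.06 12 [-0.062 -0.204  0.099  0.152]
1 0.07 36 [ 0.024 -0.162  0.171  0.153]
1 0.08 5 [-0.028 -0.054  0.005  0.153]
```

```bash
cat > s.py <<'E'
from h import *
def masks(d):
    b,g,r=[cv2.resize(d["frame"],None,fx=4,fy=4,interpolation=cv2.INTER_CUBIC)[...,i].astype(int) for i in range(3)]
    return dict(red=(r>45)&(r>2*g)&(r>2*b),green=(g>35)&(g>1.5*r)&(g>1.3*b),dark=(r<65)&(g<65)&(b<65))
def contours(d,x0):
    "contour pixels (original px units) of knobL, knobR, grip, pointer, picked near prediction x0"
    M=masks(d); out=[]
    for j,(k,c) in enumerate((("red",0),("red",1),("dark",2),("green",3))):
        n,lab,st,ce=cv2.connectedComponentsWithStats(cv2.morphologyEx(M[k].astype(np.uint8),cv2.MORPH_OPEN,np.ones((3,3))) if k!="green" else M[k].astype(np.uint8))
        pr=(proj(d,model(x0,j)).mean(0)+.5)*4; i=1+np.argmin([np.hypot(*(ce[i]-pr)) if st[i,4]>60 else 1e9 for i in range(1,n)])
        cs,_=cv2.findContours((lab==i).astype(np.uint8),cv2.RETR_EXTERNAL,cv2.CHAIN_APPROX_NONE); c=max(cs,key=len)[:,0].astype(float)
        out.append((cv2.convexHull(c.astype(np.float32))[:,0]+.5)/4-.5 if 0 else (c+.5)/4-.5)
    return out
def model(x,j):
    Rs,t=stand(x[:3])
    if j<2: p=knobR(x[3+j]).apply([[a*.035,b*.007,c] for a in(-1,1) for b in(-1,1) for c in(-.02,.01)])+[-.041,(.055,-.055)[j],.228]
    elif j==2:
        a=np.linspace(0,2*np.pi,32); p=np.array([[.013*np.cos(q),.013*np.sin(q),z] for q in a for z in(.046,.14)]); p=R.from_euler('y',-x[5]).apply(p)+[0,.2,.15]
    else: p=R.from_euler('y',-x[6]).apply([[0,s,.087] for s in(-.001,.001)]+[[e*x[8],s,x[7]] for e in(-1,1) for s in(-.001,.001)])+[0,.154,.15]
    return Rs.apply(p)+t
def sfit(ds,x0,js=(0,1,2),free=None):
    C=[contours(d,x0) for d in ds]; n=9
    def f(y):
        x=y; r=[]
        for i,d in enumerate(ds):
            o=x[n+3*i:n+3*i+3]; r.append(o/.001*4)
            for j in js:
                h=cv2.convexHull(proj(d,model(x,j)+o).astype(np.float32))
                c=C[i][j]; r.append(np.array([cv2.pointPolygonTest(h,(float(p[0]),float(p[1])),True) for p in c[::3]])-.1)
        return np.concatenate(r)
    s=least_squares(f,np.r_[x0[:n],[0]*3*len(ds)],x_scale=np.r_[[.01]*2,[.1]*5,[.01]*2,[.001]*3*len(ds)],diff_step=1e-4,loss='soft_l1',f_scale=.5)
    return s.x,np.sqrt(np.mean(s.fun**2)),C
E
python3 - <<'E'
from s import *
ds=[dict(np.load(n+"0.npz")) for n in("scene","top")]
x0=np.r_[np.load("x.npy")[:6],0,.06,.012]
x,r,C=sfit(ds,x0); print(np.round(x,4),r); np.save("xs.npy",x)
for i in(0,1): y,r,_=sfit(ds[i:i+1],x); print(i,np.round(y[:6],4),r)
ims=[]
for i,d in enumerate(ds):
    im=cv2.resize(d["frame"],None,fx=4,fy=4,interpolation=cv2.INTER_CUBIC); x[6:9]=0,.06,.012
    for j in range(4):
        cv2.polylines(im,[np.int32((cv2.convexHull(proj(d,model(x,j)+x[9+3*i:12+3*i]).astype(np.float32))[:,0]+.5)*4)],True,(255,255,0),1)
        print(i,j,len(C[i][j]),C[i][j].min(0),C[i][j].max(0))
    ims.append(im[185*4:275*4,255*4:420*4] if i==0 else im[195*4:295*4,215*4:405*4])
w=760; c=cv2.vconcat([cv2.resize(ims[0],(700,380)),cv2.resize(ims[1],(700,368))]);cv2.imwrite("pics/ov.png",cv2.resize(c,(748*600//748,600)) if 0 else cv2.resize(c,(560,598)))
E
```

```text
[ 5.717e-01 -8.010e-02 -9.680e-02  4.977e-01  4.796e-01  6.782e-01
 -0.000e+00  6.000e-02  1.200e-02  7.000e-04 -0.000e+00 -0.000e+00
 -3.000e-04 -0.000e+00  0.000e+00] 0.9221126045168051
0 [ 0.5718 -0.0796 -0.1132  0.5077  0.4645  0.7826] 0.6634167588288808
1 [ 0.5704 -0.0803 -0.0878  0.4947  0.4918  0.6486] 0.9472506439523155
0 0 274 [315.625 203.875] [337.625 230.375]
0 1 247 [261.125 200.375] [278.375 226.375]
0 2 470 [393.875 189.625] [410.375 238.125]
0 3 271 [373.875 234.625] [378.625 267.625]
1 0 364 [310.625 235.125] [334.875 277.375]
1 1 377 [377.875 243.875] [400.125 287.125]
1 2 407 [222.625 237.625] [248.875 280.875]
1 3 133 [266.375 211.875] [271.625 227.125]
```

View pics/ov.png

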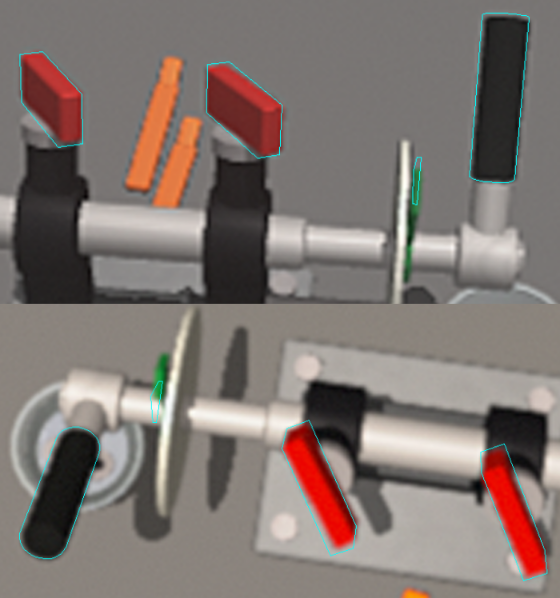

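Overlay: the wings and grip match roughly but my optimizer's step was too small (offsets stuck). The pointer visibly lies on the far side of my zero-angle model in both views, so its angle is negative. I'll fix the fit and add the bar line.

```bash
python3 - <<'E'
t=open('s.py').read()
i=t.index("def sfit")
t=t[:i]+'''def barmid(d,top,x0):
    "midline pixels of the right black bar grip"
    b=d["frame"].max(2); u0,u1,v0,v1=(484,540,235,290) if top else (137,186,225,262); out=[]
    for u in range(u0,u1,2):
        v=np.nonzero(b[v0:v1,u]<65)[0]
        if len(v): out.append([u,v0+(v.min()+v.max())/2])
    return np.array(out)
def sfit(ds,x0,js=(0,1,2),bars=None,tops=(0,1)):
    C=[contours(d,x0) for d in ds]; B=[barmid(d,k,x0) for d,k in zip(ds,tops)] if bars is None else bars; n=6
    sc=np.r_[.005,.005,[.05]*4,[.002]*3*len(ds)]; b0=np.r_[x0[:6],[0]*3*len(ds)]
    X=lambda u:np.r_[(b0+(u-1)*sc)[:6],x0[6:9],(b0+(u-1)*sc)[6:]]
    def f(u,full=False):
        x=X(u); r=[]; Rs,t=stand(x[:3])
        for i,d in enumerate(ds):
            o=x[9+3*i:12+3*i]; r.append(o/.002*4)
            e=proj(d,Rs.apply([[0,-.33,.15],[0,-.22,.15]])+t+o); w=e[1]-e[0]; w=w/np.hypot(*w)
            q=(B[i]-e[0]); r.append((q[:,0]*w[1]-q[:,1]*w[0])*1.5)
            for j in js:
                h=cv2.convexHull(proj(d,model(x,j)+o).astype(np.float32)); c=C[i][j]
                r.append(np.array([cv2.pointPolygonTest(h,(float(p[0]),float(p[1])),True) for p in c[::3]])-.1)
        return [round(float(np.sqrt(np.mean(a**2))),2) for a in r] if full else np.concatenate(r)
    s=least_squares(f,np.ones(len(b0)),diff_step=.03,loss='soft_l1',f_scale=.5)
    return X(s.x),f(s.x,True),C
def ptr(d,x,o,c):
    "pointer angle from the contour's top pixel: tip 87 mm"
    Rs,t=stand(x[:3]); a=np.linspace(-.4,.4,801)
    T=proj(d,Rs.apply(np.stack([-.087*np.sin(a),0*a+.154,.15+.087*np.cos(a)],1))+t+o); v=c[:,1].min()
    return a[np.argmin(abs(T[:,1]-v))],v,c[c[:,1]<v+.5].mean(0)
'''
open('s.py','w').write(t)
E
python3 - <<'E'
from s import *
ds=[dict(np.load(n+"0.npz")) for n in("scene","top")]
x0=np.load("xs.npy")[:9];x0[2]=-.118;x0[6:9]=-.15,.06,.008
x,r,C=sfit(ds,x0); print(np.round(x,4),r); np.save("xs.npy",x)
for i in(0,1): y,r,_=sfit(ds[i:i+1],x,tops=(i,)); print(i,np.round(y,4),r); print(ptr(ds[i],y,y[9:12],C[i][3]))
for i in(0,1): print(ptr(ds[i],x,x[9+3*i:12+3*i],C[i][3]))
ims=[]
for i,d in enumerate(ds):
    im=cv2.resize(d["frame"],None,fx=8,fy=8,interpolation=cv2.INTER_CUBIC)
    P=lambda p:np.int32((proj(d,stand(x[:3])[0].apply(p)+stand(x[:3])[1]+x[9+3*i:12+3*i])+.5)*8)
    for a in(-.3,-.15,0): q=P([[0,.154,.15],[-.087*np.sin(a),.154,.15+.087*np.cos(a)]]); cv2.line(im,tuple(map(int,q[0])),tuple(map(int,q[1])),(0,0,255) if a==-.15 else(255,255,0),1)
    u,v=(360,195) if i==0 else (225,190); ims.append(im[v*8:(v+75)*8,u*8:(u+50)*8])
cv2.imwrite("pics/pt.png",cv2.hconcat(ims))
E
```

```text
[ 5.708e-01 -8.060e-02 -1.104e-01  5.103e-01  4.866e-01  6.975e-01
 -1.500e-01  6.000e-02  8.000e-03 -0.000e+00  6.000e-04 -1.000e-04
  0.000e+00 -9.000e-04 -3.300e-03] [0.72, 2.44, 0.81, 0.81, 0.53, 3.89, 1.94, 1.07, 0.87, 0.9]
0 [ 5.722e-01 -7.980e-02 -1.146e-01  5.055e-01  4.650e-01  7.944e-01
 -1.500e-01  6.000e-02  8.000e-03 -0.000e+00 -0.000e+00  6.000e-04] [0.71, 2.46, 0.83, 0.8, 0.43]
(np.float64(-0.07200000000000001), np.float64(234.625), array([377.25 , 234.775]))
1 [ 0.5703 -0.0814 -0.108   0.5151  0.5037  0.6865 -0.15    0.06    0.008
 -0.     -0.     -0.0029] [3.36, 1.98, 1.09, 0.85, 0.85]
(np.float64(-0.279), np.float64(211.875), array([270.375     , 211.93055556]))
(np.float64(-0.08800000000000002), np.float64(234.625), array([377.25 , 234.775]))
(np.float64(-0.269), np.float64(211.875), array([270.375     , 211.93055556]))
```

View pics/pt.png

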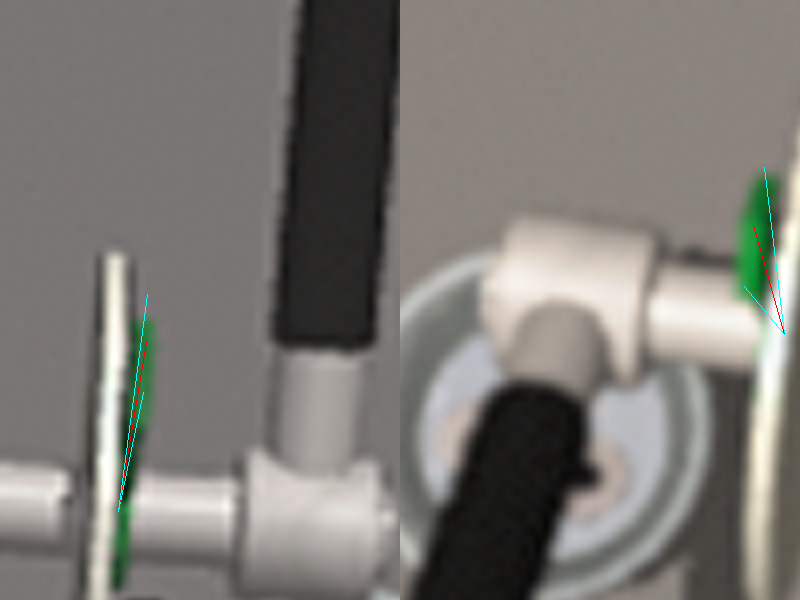

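The pointer is seen nearly edge-on: scene blob rows 234.6–256, top blob rows 211.9–227. Tip-only estimates disagree (-0.09 against -0.27), so its shape needs checking with the depth data.

```bash
python3 - <<'E'
from s import *
ds=[dict(np.load(n+"0.npz")) for n in("scene","top")]
x=np.load("xs.npy"); Rs,t=stand(x[:3])
for i,d in enumerate(ds):
    P,u,v=cloud(d,d["depth"]>0); w=P.reshape(480,640,3) if len(P)==480*640 else None
    m=(abs(P[:,2])<.02)&(P[:,0]>.3)&(P[:,0]<.8)&(abs(P[:,1])<.5); print("table z med,sd",np.median(P[m,2]),np.std(P[m,2]-np.median(P[m,2])), np.round([np.median(P[m&(P[:,0]<.5),2]),np.median(P[m&(P[:,0]>.65),2])],4))
    b=ds[i]["frame"].astype(int); mk=(b[...,1]>1.4*b[...,2])&(b[...,1]>1.25*b[...,0])&(b[...,1]>50)
    P,u,v=cloud(d,mk); q=Rs.inv().apply(P-t); k=(abs(q[:,1]-.154)<.012)&(q[:,2]>.08)&(abs(q[:,0])<.1)
    for vv in np.unique(v[k]):
        s=k&(v==vv); print(i,vv,u[s].min(),u[s].max(),np.round(q[s].mean(0)*1000,1),"z",np.round(q[s,2]*1000).astype(int))
    print(np.round(barmid(d,i,x)[::4],1).tolist(), np.round(proj(d,Rs.apply([[0,-.34,.15],[0,-.22,.15],[0,.2,.15]])+t),1).tolist())
E
```

```text
table z med,sd 0.0013636141110251465 0.003357282794782027 [0.0014 0.0012]
0 235 376 378 [  1.3 153.6 227.3] z [226 228 228]
0 236 377 378 [  6.5 154.4 231. ] z [231 231]
0 237 377 378 [ 11.8 154.2 234.9] z [236 234]
0 238 377 378 [ 15.3 154.2 236.3] z [236 237]
0 239 376 378 [ 17.  153.4 235.5] z [235 236 236]
0 240 376 378 [ 18.  153.5 233.8] z [233 235 234]
0 241 376 378 [ 19.6 153.6 232.9] z [234 231 234]
0 242 376 378 [ 20.6 153.8 231.1] z [229 232 233]
0 243 376 378 [ 22.4 153.9 230.5] z [230 231 230]
0 244 376 378 [ 22.9 154.1 228.1] z [229 229 226]
0 245 376 378 [ 24.2 154.2 226.8] z [227 227 227]
0 246 376 377 [ 25.  153.5 224.8] z [225 224]
0 247 376 377 [ 26.3 153.6 223.4] z [226 221]
0 248 376 377 [ 27.4 153.8 221.8] z [222 222]
0 249 375 377 [ 16.  154.1 203.2] z [205 203 202]
0 250 375 376 [ 14.7 153.5 198.2] z [198 198]
0 251 375 376 [ 13.5 153.8 193.4] z [191 196]
0 252 375 376 [ 13.9 154.  190.7] z [191 190]
0 253 375 376 [ 12.1 154.4 185. ] z [184 186]
0 254 375 376 [ 12.4 154.7 182.2] z [182 182]
0 255 376 376 [ 13.5 155.8 180.6] z [181]
0 257 375 375 [  9.6 154.7 1
[... 990 characters left out ...]
0]
1 218 267 271 [ 13.  153.1 229.2] z [234 233 235 227 217]
1 219 267 271 [ 11.4 152.8 228.9] z [233 231 236 228 216]
1 220 267 271 [ 10.1 153.  225.5] z [233 231 225 213]
1 221 267 270 [  7.9 153.2 228.9] z [228 233 233 221]
1 222 267 270 [  6.5 153.2 226.8] z [227 229 230 221]
1 223 267 270 [  4.9 152.9 226.7] z [233 227 228 219]
1 224 267 270 [  3.3 152.8 225.6] z [229 228 225 220]
1 225 267 270 [  1.9 152.9 223.2] z [226 226 228 213]
1 226 267 270 [  0.8 153.2 218.2] z [224 227 225 196]
1 227 269 269 [ -1.6 151.2 226.1] z [226]
[[484.0, 259.0], [492.0, 261.5], [500.0, 263.0], [508.0, 264.0], [516.0, 265.0], [524.0, 266.0], [532.0, 267.5]] [[547.5, 269.2], [479.9, 259.9], [246.6, 227.6]]
```

The depth data show an arrowhead: corners at about (1,227) and (27,222) and tip at (15,236) mm in the stand frame, which gives a pointer angle of about -0.18. Next I check IK for all the poses.

```bash
cat > rob.py <<'E'
from bench import *
from s import *
S=np.load("xs.npy"); Rs,T=stand(S[:3])
def W(p): return Rs.apply(p)+T
def quat(z,y):
    z=z/np.linalg.norm(z); y=y-z*(y@z); y/=np.linalg.norm(y); q=R.from_matrix(np.stack([np.cross(y,z),y,z],1)).as_quat(); return q[[3,0,1,2]]
def barpose(a,rg,sg=1):
    b=np.array([-np.sin(a),0,np.cos(a)]); return W(np.array([0,.2,.15])+b*(rg-.011)),quat(Rs.apply(-b),Rs.apply([0,sg,0]))
def knobpose(y,k,h,sg=1):
    M=knobR(k); z=M.apply([0,0,1]); return W(np.array([-.041,y,.228])+z*(h-.011)),quat(Rs.apply(-z),Rs.apply(M.apply([0,sg,0])))
E
python3 - <<'E'
from rob import *
f=lambda p:(lambda j: None if j is None else np.round(j,2))(inverse_kinematics(*p))
for sg in(1,-1):
    for a in(.69,.2,-.2): print("bar",sg,a,f(barpose(a,.117,sg)),f(barpose(a,.2,sg)))
    for y,k in((.055,S[3]),(-.055,S[4])):
        for kk in(k,k-.7,k-1.4): print("knob",y,sg,round(kk,2),f(knobpose(y,kk,.003,sg)),f(knobpose(y,kk,.1,sg)))
E
```

```text
bar 1 0.69 [ 0.35 -0.64  1.97 -0.31  1.19 -1.09] [ 0.43 -0.75  1.92 -0.34  1.37 -1.07]
bar 1 0.2 [ 0.18 -0.12  1.41 -0.06  1.66 -1.29] [ 0.19 -0.12  1.26 -0.06  1.81 -1.29]
bar 1 -0.2 [ 0.11  0.35  0.9   0.05  2.08 -1.33] [ 0.1   0.47  0.61  0.05  2.26 -1.33]
knob 0.055 1 0.51 [-0.1  -0.52  1.84 -0.    1.34 -2.07] [-0.1  -0.6   1.74 -0.01  1.52 -2.07]
knob 0.055 1 -0.19 [-0.1  -0.52  1.84 -0.    1.34 -1.37] [-0.1  -0.6   1.74 -0.01  1.52 -1.37]
knob 0.055 1 -0.89 [-0.1  -0.52  1.84 -0.    1.34 -0.67] [-0.1  -0.6   1.74 -0.01  1.52 -0.67]
knob -0.055 1 0.49 [-0.39 -0.5   1.83  0.13  1.35 -2.33] [-0.42 -0.59  1.73  0.14  1.54 -2.34]
knob -0.055 1 -0.21 [-0.39 -0.5   1.83  0.13  1.35 -1.63] [-0.42 -0.59  1.73  0.14  1.54 -1.64]
knob -0.055 1 -0.91 [-0.39 -0.5   1.83  0.13  1.35 -0.93] [-0.42 -0.59  1.73  0.14  1.54 -0.94]
bar -1 0.69 [ 0.35 -0.64  1.97 -0.31  1.19  2.05] [ 0.43 -0.75  1.92 -0.34  1.37  2.08]
bar -1 0.2 [ 0.18 -0.12  1.41 -0.06  1.66  1.85] [ 0.19 -0.12  1.26 -0.06  1.81  1.85]
bar -1 -0.2 [0.11 0.35 0.9  0.05 2.08 1.81] [0.1  0.47 0.61 0.05 2.26 1.82]
knob 0.055 -1 0.51 [-0.1  -0.52  1.84 -0.    1.34  1.07] [-0.1  -0.6   1.74 -0.01  1.52  1.07]
knob 0.055 -1 -0.19 [-0.1  -0.52  1.84 -0.    1.34  1.77] [-0.1  -0.6   1.74 -0.01  1.52  1.77]
knob 0.055 -1 -0.89 [-0.1  -0.52  1.84 -0.    1.34  2.47] [-0.1  -0.6   1.74 -0.01  1.52  2.47]
knob -0.055 -1 0.49 [-0.39 -0.5   1.83  0.13  1.35  0.81] [-0.42 -0.59  1.73  0.14  1.54  0.8 ]
knob -0.055 -1 -0.21 [-0.39 -0.5   1.83  0.13  1.35  1.51] [-0.42 -0.59  1.73  0.14  1.54  1.5 ]
knob -0.055 -1 -0.91 [-0.39 -0.5   1.83  0.13  1.35  2.21] [-0.42 -0.59  1.73  0.14  1.54  2.2 ]
```

```bash
python3 - <<'E'
from rob import *
a0=S[5]; p,q=barpose(a0,.2)
for off in([-.03,.06,.08],[0,.05,.06],[0,.04,.03],[0,0,0]):
    if inverse_kinematics(p+off,q) is not None: break
print(off,state()["time"])
move_to(p+np.array(off),q); move_l(p,.2,q); move_l(barpose(a0,.117)[0],.15)
s=state(); print(s["time"],s["ft_force"],s["ee_pos"]-barpose(a0,.117)[0])
for n in("scene","top"):
    d=get_image(n); cv2.imwrite(f"pics/{n}1.png",d["frame"])
a=cv2.imread("pics/scene1.png")[120:320,260:460];b=cv2.imread("pics/top1.png")[150:350,160:360]
cv2.imwrite("pics/g1.png",cv2.resize(cv2.hconcat([a,b]),(800,400)))
E
```

```text
[-0.03, 0.06, 0.08] 0.1
3.2917 [-0.22758385 -0.28921342  0.86775228] [8.26884473e-05 4.98144295e-04 1.31472081e-03]
```

View pics/g1.png

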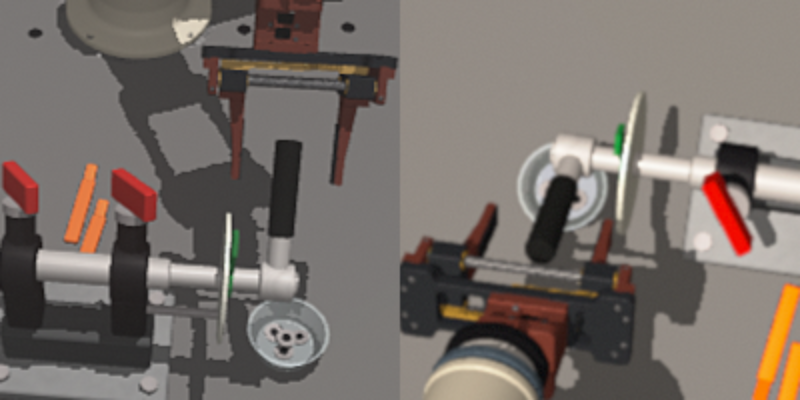

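The stub (scene crop about (285,190), top crop about (550,215)) sits centred between the open fingers. Next I close and roll.

```bash
python3 - <<'E'
from rob import *
close(); s=state(); print(s["time"],s["finger_gap"],s["finger_force"],s["ft_force"])
a0=S[5]; n=7
for a in np.linspace(a0,-.18,n+1)[1:]:
    p,q=barpose(a,.117); move_l(p,.06,q); s=state(); print(round(a,3),round(s["time"],2),np.round(s["ft_force"],1),round(s["finger_gap"],4))
for n in("scene","top"):
    d=get_image(n); np.savez(n+"2.npz",**d)
E
```

```text
4.3667 0.025638353669990087 30.00512659549713 [ 1.15458131  5.15965758 -1.19217302]
0.572 4.74 [-2.1  4.1  1.9] 0.0259
0.447 5.12 [-2.   4.5  2.5] 0.0257
0.321 5.49 [-2.8  3.7  4.3] 0.0254
0.196 5.87 [-2.1  4.5  5.5] 0.0253
0.071 6.24 [-1.3  5.1  8.6] 0.0257
-0.055 6.62 [-0.9  2.1  9.8] 0.0256
-0.18 6.99 [ 0.8  2.6 11.1] 0.0256
```

```bash
cat > meas.py <<'E'
from s import *
def meas(ds,x):
    Rs,t=stand(x[:3]); M=[0,.2,.15]
    for i,d in enumerate(ds):
        b=d["frame"].astype(int); mk=(b[...,1]>1.4*b[...,2])&(b[...,1]>1.25*b[...,0])&(b[...,1]>50)
        P,u,v=cloud(d,mk); q=Rs.inv().apply(P-t); k=(abs(q[:,1]-.154)<.01)&(q[:,2]>.2)&(abs(q[:,0])<.06); g=q[k]
        P,u,v=cloud(d,b.max(2)<65); q=Rs.inv().apply(P-t)-M; k=(abs(q[:,1])<.02)&(q[:,2]>.045)&(q[:,2]<.145)&(abs(q[:,0])<.12); B=q[k]
        # grip: fit cylinder (angle, offset along x) ; pointer: fit arrow outline via fixed offset
        def f(w):
            c=R.from_euler('y',w[0]).apply(B-[w[1],w[2],w[3]]); return np.r_[cyl(c,.013,.046,.14)/.001,np.array(w[1:])/.002*3]
        s=least_squares(f,[-.18,0,0,0],loss='soft_l1')
        f1=lambda w:np.r_[cyl(R.from_euler('y',w[0]).apply(B),.013,.046,.14)/.001]
        s1=least_squares(f1,[-.18],loss='soft_l1')
        o=s.x[1:]; gp=g-[0,0,.15]
        edge=[]
        def h(w): # arrow half plane outline: tip 87, base corners (half width hw at r0); points lie on the two tip edges
            c=R.from_euler('y',w[0]).apply(gp-[w[1],0,w[2]]); e=abs(c[:,0])/w[3]*(.087-w[4])+c[:,2]-.087
            return np.r_[e/.0015, w[1:3]/np.array([.002,.002])*3-o[[0,2]]/.002*3*0]
        print(i,"grip pts",len(B),"angle",np.round(s.x,4),"no-offset",np.round(s1.x,4),"green",len(g))
        tip=np.array([m.max() for m in [gp[:,2]]]); a=np.linspace(-.4,.1,501)
        best=[]
        for aa in a: # symmetry: pick angle maximising coherence of |x'| -> z' outline
            c=R.from_euler('y',aa).apply(gp-[o[0],0,o[2]]); A=np.stack([abs(c[:,0]),np.ones(len(c))],1); 
            best.append(np.sum(np.abs(c[:,2]-A@np.linalg.lstsq(A,c[:,2],rcond=None)[0])))
        print("  pointer symmetric-fit",a[np.argmin(best)],min(best)/len(gp))
E
python3 - <<'E'
from rob import *
from meas import meas
gripper_open(); p,q=barpose(-.18,.2); move_l(p,.2); 
p,q=barpose(-.18,.3); move_to(p+[-.12,0.12,.0],q) if inverse_kinematics(p+[-.12,.12,0],q) is not None else print("noik")
s=state(); print(s["time"],s["ee_pos"],s["ft_force"])
ds=[]
for n in("scene","top"):
    d=get_image(n); np.savez(n+"3.npz",**d); ds.append(d)
meas(ds,S)
ims=[]
for i,d in enumerate(ds):
    u,v=(340,180) if i==0 else (220,180); ims.append(cv2.resize(d["frame"][v:v+100,u:u+66],None,fx=6,fy=6,interpolation=cv2.INTER_CUBIC))
cv2.imwrite("pics/g3.png",cv2.hconcat(ims))
E
```

```text
9.4833 [0.5248706  0.23215557 0.43245863] [-0.35602426  0.54082101 -0.82359603]
0 grip pts 474 angle [-0.14    0.0025 -0.0003  0.0014] no-offset [-0.1622] green 42
  pointer symmetric-fit -0.14300000000000002 0.004008943240005712
1 grip pts 428 angle [-1.378e-01  1.200e-03 -1.000e-04 -1.000e-03] no-offset [-0.1511] green 65
  pointer symmetric-fit -0.136 0.004025088877788034
```

View pics/g3.png

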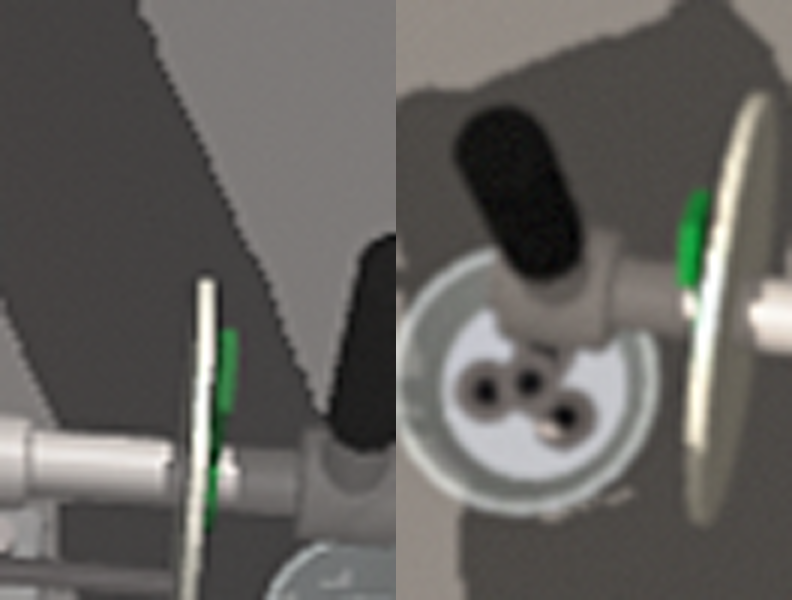

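The bar end now leans away from the robot, parallel to the pointer by eye (left panel grip bottom (365,440), green head (228,370); right panel grip (520,190), head (693,240)). I'll refine with a joint fit over several frames.

```bash
cat > meas2.py <<'E'
from s import *
def collect(fr,x,a):
    Rs,t=stand(x[:3]); G=[];B=[]
    for d in fr:
        b=d["frame"].astype(int); mk=(b[...,1]>1.4*b[...,2])&(b[...,1]>1.25*b[...,0])&(b[...,1]>50)
        P,_,_=cloud(d,mk); q=Rs.inv().apply(P-t)-[0,.154,.15]; G.append(q[(abs(q[:,1])<.01)&(q[:,2]>.055)&(abs(q[:,0])<.06)])
        P,_,_=cloud(d,b.max(2)<65); q=Rs.inv().apply(P-t)-[0,.2,.15]; c=R.from_euler('y',a).apply(q); B.append(q[(np.hypot(c[:,0],c[:,1])<.02)&(c[:,2]>.05)&(c[:,2]<.147)])
    return np.concatenate(G),np.concatenate(B)
def joint(f0,f1,x,a0,a1,verbose=True):
    "per camera: frames before (bar at a0) and after (a1) -> [a0,a1,ptr,ox,oy,oz,r0,hw]"
    out=[]
    for A,Bf in zip(f0,f1):
        g0,b0=collect(A,x,a0); g1,b1=collect(Bf,x,a1)
        w0,w1,w2=np.sqrt([1/len(b0),1/len(b1),1/(len(g0)+len(g1))]); g=np.r_[g0,g1]
        def f(w):
            o=np.array(w[3:6])*.001; r0,hw=w[6]*.01,w[7]*.01
            c0=cyl(R.from_euler('y',w[0]).apply(b0-o),.013,.046,.14); c1=cyl(R.from_euler('y',w[1]).apply(b1-o),.013,.046,.14)
            c=R.from_euler('y',w[2]).apply(g-o); h=.087-r0; n=np.hypot(h,hw)
            e=np.maximum.reduce([(abs(c[:,0])*h+(c[:,2]-.087)*hw)/n,r0-c[:,2],abs(c[:,1])-.002])
            lo=lambda e:2*((1+(e/.002)**2)**.5-1)  # soft l1
            return np.r_[w0*np.sqrt(lo(c0)),w1*np.sqrt(lo(c1)),w2*np.sqrt(lo(e)),.05*np.array([w[6]-6.5,w[7]-1.3])]
        best=min((least_squares(f,[a0,a1,p,0,0,0,6.5,1.3]) for p in(-.25,-.18,-.1)),key=lambda s:s.cost); out.append(best.x)
        if verbose: print(np.round(best.x,3),"cost",round(best.cost,3),"bar-ptr",round(best.x[1]-best.x[2],4),len(g),len(b0),len(b1))
    return out
E
python3 - <<'E'
from rob import *
from meas2 import joint
import pickle
f0=[[dict(np.load(n+"0.npz"))] for n in("scene","top")]
f1=[[get_image(n) for _ in range(5)] for n in("scene","top")]; pickle.dump(f1,open("f1.pkl","wb"))
joint(f0,f1,S,S[5],-.16)
E
```

```text
[ 0.735 -0.138 -0.163  2.711 -0.265  1.567  5.64   3.395] cost 0.363 bar-ptr 0.0245 232 588 2347
[ 0.741 -0.139 -0.133  1.22  -0.264 -0.82   6.366  2.586] cost 0.324 bar-ptr -0.007 378 601 2132
```

```bash
sed -i 's/\.05\*np.array(\[w\[6\]-6.5,w\[7\]-1.3\])/1.0*np.array([w[6]-7.5,w[7]-1.32])/; s/0,0,0,6.5,1.3\]/0,0,0,7.5,1.32]/; s/q\[:,2\]>.055/q[:,2]>.066/' meas2.py
python3 - <<'E'
from s import *
from meas2 import *
import pickle
S=np.load("xs.npy"); f0=[[dict(np.load(n+"0.npz"))] for n in("scene","top")]; f1=pickle.load(open("f1.pkl","rb"))
o=joint(f0,f1,S,S[5],-.16)
# profile check: pointer-plane points per image row, averaged over frames, offset-corrected
for i in(0,1):
    d=dict(f1[i][0]); d["depth"]=np.median([k["depth"] for k in f1[i]]+[f0[i][0]["depth"]],axis=0).astype(np.float32)
    b=d["frame"].astype(int); mk=(b[...,1]>1.4*b[...,2])&(b[...,1]>1.25*b[...,0])&(b[...,1]>50); P,u,v=cloud(d,mk)
    Rs,t=stand(S[:3]); q=(Rs.inv().apply(P-t)-[0,.154,.15])*1000-o[i][3:6]; k=(abs(q[:,1])<8)&(q[:,2]>40)&(abs(q[:,0])<50)
    for vv in np.unique(v[k]): s=k&(v==vv); print(i,vv,np.round(q[s][:,[0,2]]).astype(int).tolist())
E
```

```text
[ 0.734 -0.139 -0.163  2.654 -0.243  1.46   7.39   1.414] cost 0.381 bar-ptr 0.024 230 588 2347
[ 0.739 -0.14  -0.135  1.097 -0.145 -0.984  7.28   1.473] cost 0.432 bar-ptr -0.0056 366 601 2132
0 235 [[-2, 75], [-2, 76], [-2, 75]]
0 236 [[4, 80], [3, 79], [4, 80]]
0 237 [[10, 85], [9, 83], [9, 83]]
0 238 [[13, 85], [13, 85], [13, 85]]
0 239 [[14, 83], [15, 84], [14, 84]]
0 240 [[15, 82], [16, 83], [16, 83]]
0 241 [[17, 81], [17, 82], [17, 81]]
0 242 [[17, 79], [18, 80], [18, 80]]
0 243 [[19, 77], [19, 78], [19, 78]]
0 244 [[20, 75], [20, 76], [20, 76]]
0 245 [[21, 75], [21, 75], [22, 76]]
0 246 [[22, 73], [22, 73]]
0 247 [[23, 72], [23, 71]]
0 248 [[13, 54], [25, 70], [24, 70]]
0 249 [[13, 51], [13, 52], [12, 51]]
0 250 [[12, 47], [13, 48]]
0 251 [[11, 42], [12, 44]]
1 212 [[23, 73], [23, 71], [24, 71]]
1 213 [[21, 73], [21, 73], [21, 76]]
1 214 [[19, 77], [19, 78], [19, 78], [19, 77]]
1 215 [[17, 80], [17, 81], [17, 78], [18, 73]]
1 216 [[15, 82], [15, 83], [15, 81], [17, 72]]
1 217 [[12, 87], [13, 86], [13, 86], [13, 85], [15, 70]]
1 218 [[11, 86], [11, 85], [11, 86], [12, 81], [14, 68]]
1 219 [[9, 84], [10, 84], [10, 85], [11, 80], [12, 67]]
1 220 [[8, 82], [8, 82], [8, 85], [9, 77], [11, 65]]
1 221 [[6, 82], [6, 83], [7, 82], [8, 76]]
1 222 [[5, 82], [5, 82], [5, 81], [6, 72]]
1 223 [[3, 80], [3, 80], [4, 78], [5, 70]]
1 224 [[2, 78], [2, 79], [2, 78], [3, 69]]
1 225 [[0, 78], [0, 79], [0, 78], [2, 66]]
1 226 [[-1, 76], [-1, 77], [-1, 76], [2, 51]]
1 227 [[-3, 76], [-3, 75], [-3, 76]]
```

The pointer is at about -0.15 and the bar end at about -0.14, a difference of about 0.01 rad, which is within the noise, so I accept it. Next I refine the knob positions from depth.

```bash
python3 - <<'E'
from s import *
import pickle
S=np.load("xs.npy"); f1=pickle.load(open("f1.pkl","rb")); Rs,t=stand(S[:3])
for j,y in enumerate((.055,-.055)):
    for i in(0,1):
        Q=[]
        for d in f1[i]:
            b=d["frame"].astype(int); P,_,_=cloud(d,(b[...,2]>70)&(b[...,2]>2.2*b[...,1])&(b[...,2]>2.2*b[...,0])); q=Rs.inv().apply(P-t)-[-.041,y,.228]; Q.append(q[np.linalg.norm(q,axis=1)<.05])
        Q=np.concatenate(Q)
        def f(w): return np.r_[box(knobR(w[3]).inv().apply(Q-w[:3]*.001),[0,0,-.005],[.035,.007,.015])/.001]
        s=least_squares(f,[0,0,0,S[3+j]],loss='soft_l1',f_scale=1.5); print(y,i,np.round(s.x,3),round(s.cost/len(Q),2),len(Q))
E
```

```text
0.055 0 [ 2.823 -0.191  1.156  0.576] 0.32 1818
0.055 1 [ 0.558 -0.057 -0.938  0.578] 0.69 2134
-0.055 0 [ 2.45  -0.125  1.2    0.53 ] 0.32 1480
-0.055 1 [ 0.109 -0.005 -0.757  0.53 ] 0.73 1979
```

```bash
sed -i 's/^def W/S[3:5]=.577,.53; T=T+Rs.apply([.0016,0,0])\ndef W/' rob.py
python3 - <<'E'
from rob import *
y,k=.055,S[3]; p,q=knobpose(y,k,.1)
print(inverse_kinematics(p+[-.03,.08,.1],q),inverse_kinematics(p,q))
move_to(p+[-.03,.08,.1],q); move_to(p,q); move_l(knobpose(y,k,.003)[0],.12)
s=state(); print(s["time"],s["ft_force"],s["moment"],s["joint_pos"][5])
close(); s=state(); print(s["time"],s["ft_force"],s["moment"],s["finger_gap"],s["finger_force"])
for n in("scene","top"): cv2.imwrite(f"pics/{n}4.png",get_image(n)["frame"])
a=cv2.imread("pics/scene4.png")[120:320,220:420];b=cv2.imread("pics/top4.png")[150:350,220:420]
cv2.imwrite("pics/g4.png",cv2.resize(cv2.hconcat([a,b]),(800,400)))
E
```

```text
[ 0.14715022 -0.55626736  1.52568382 -0.11895672  1.70483617 -1.93426818] [-0.09910187 -0.59761484  1.73887022 -0.00521447  1.52036401 -2.13752988]
12.65 [ 0.07720926 -0.15465789 -0.31275141] [0.10342341 0.25155118 0.01699482] -2.137824423122669
13.775 [ 0.49712459 -1.82068658 -0.91620465] [-0.14310299  0.06989444 -0.037058  ] 0.01387777706027087 29.995949864387512
```

View pics/g4.png

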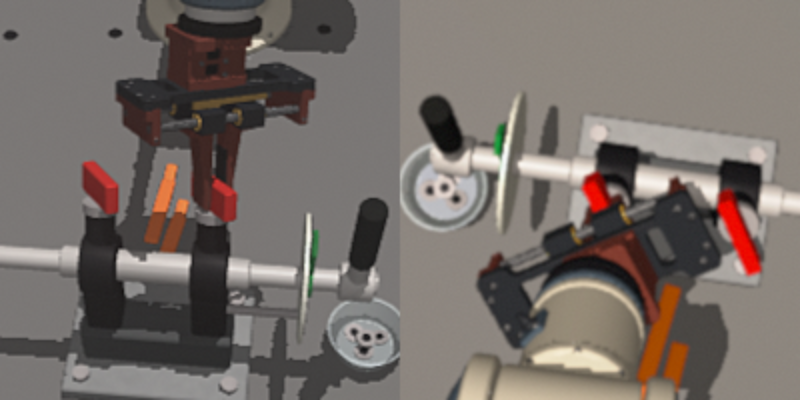

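The left wing is held between the fingers (scene crop (222,200), top crop (597,190)); the body clears the dial and the bar end. Next I turn with joint 6 in steps and watch the moment.

```bash
cat > turn.py <<'E'
from rob import *
def turn(maxang=1.45,step=.1,tstop=.8):
    j0=np.array(state()["joint_pos"]); a=0
    while a<maxang:
        a+=step; j=j0.copy(); j[5]+=a; movej(j); s=state()
        z=R.from_quat(np.array(s["ee_rot"])[[1,2,3,0]]).apply([0,0,1]); m=float(np.dot(s["moment"],z)); act=s["joint_pos"][5]-j0[5]
        print(round(a,2),round(act,3),"t",round(s["time"],2),"mz",round(m,3),"tau6",round(s["joint_torque"][5],3),"F",np.round(s["ft_force"],1),"gap",round(s["finger_gap"],4))
        if abs(m)>tstop or np.linalg.norm(s["ft_force"])>40: print("STOP"); break
E
python3 - <<'E'
from turn import *
turn()
E
```

```text
0.1 0.098 t 14.12 mz 0.197 tau6 0.182 F [ 0.2  0.2 -0.4] gap 0.0136
0.2 0.196 t 14.38 mz 0.158 tau6 0.164 F [-0.5  1.5 -0.2] gap 0.0143
0.3 0.295 t 14.62 mz 0.154 tau6 0.159 F [-0.9  2.8  0.1] gap 0.0138
0.4 0.395 t 14.88 mz 0.166 tau6 0.16 F [-1.1  3.5 -0.5] gap 0.0136
0.5 0.494 t 15.12 mz 0.156 tau6 0.097 F [-1.1  4.8 -0.5] gap 0.0137
0.6 0.594 t 15.38 mz 0.138 tau6 0.073 F [-2.1  5.7 -0.7] gap 0.0139
0.7 0.694 t 15.62 mz 0.15 tau6 0.077 F [-1.5  5.6 -0. ] gap 0.014
0.8 0.794 t 15.88 mz 0.181 tau6 0.08 F [-1.2  6.8  0.7] gap 0.014
0.9 0.894 t 16.12 mz 0.141 tau6 0.084 F [-0.3  7.  -0.5] gap 0.0138
1.0 0.994 t 16.38 mz 0.105 tau6 0.088 F [ 0.1  7.9 -0.1] gap 0.0136
1.1 1.094 t 16.62 mz 0.197 tau6 0.092 F [ 1.4  8.1 -0.6] gap 0.0141
1.2 1.194 t 16.88 mz 0.123 tau6 0.095 F [ 0.1  9.  -0.8] gap 0.0136
1.3 1.293 t 17.12 mz -0.338 tau6 0.583 F [ 1.3  8.5 -0.4] gap 0.0138
1.4 1.393 t 17.38 mz -0.822 tau6 1.05 F [ 0.6  7.5 -0.6] gap 0.0151
STOP
```

The end stop was reached at about 1.23 rad (torque jump). Next I ease off, release, and move to the right knob.

```bash
python3 - <<'E'
from turn import *
j=np.array(state()["joint_pos"]); j[5]-=.08; movej(j)
gripper_open(); P=knobpose(.055,0,.1)[0]; move_l(P,.15)
y,k=-.055,S[4]; p,q=knobpose(y,k,.1); move_to(p+[-.01,0,.02],q); move_l(knobpose(y,k,.003)[0],.12)
s=state(); print(s["time"],s["ft_force"]); close(); s=state(); print(s["time"],s["ft_force"],s["finger_gap"])
turn()
j=np.array(state()["joint_pos"]); j[5]-=.08; movej(j)
E
```

```text
22.1583 [0.18896375 0.48555877 0.18447029]
23.2833 [-0.07579348 -0.31362183  0.02110448] 0.013684752325343347
0.1 0.098 t 23.53 mz 0.169 tau6 0.185 F [-0.8  0.6  0.5] gap 0.014
0.2 0.196 t 23.78 mz 0.164 tau6 0.166 F [-0.1  2.   0.1] gap 0.0137
0.3 0.295 t 24.03 mz 0.152 tau6 0.16 F [-0.5  2.5  0.3] gap 0.0139
0.4 0.395 t 24.28 mz 0.175 tau6 0.16 F [-0.5  3.7  0.8] gap 0.0146
0.5 0.496 t 24.53 mz 0.105 tau6 0.06 F [-2.2  4.4 -0.1] gap 0.0139
0.6 0.596 t 24.78 mz 0.155 tau6 0.072 F [-1.1  5.3  0.4] gap 0.0137
0.7 0.696 t 25.03 mz 0.109 tau6 0.076 F [-1.3  5.8 -0.3] gap 0.0139
0.8 0.796 t 25.28 mz 0.112 tau6 0.079 F [-1.3  7.   0.6] gap 0.0136
0.9 0.896 t 25.53 mz 0.151 tau6 0.083 F [-1.1  5.6  0.3] gap 0.0138
1.0 0.996 t 25.78 mz 0.124 tau6 0.086 F [-0.9  6.9  0.4] gap 0.0136
1.1 1.096 t 26.03 mz 0.111 tau6 0.09 F [-0.3  7.7  0.6] gap 0.014
1.2 1.196 t 26.28 mz 0.131 tau6 0.093 F [-0.6  7.4  1.2] gap 0.0139
1.3 1.294 t 26.53 mz -0.812 tau6 1.004 F [0.5 6.9 0.2] gap 0.0141
STOP
```

```bash
python3 - <<'E'
from turn import *
from meas2 import joint
gripper_open(); move_l(knobpose(-.055,0,.1)[0],.15); p,_=knobpose(-.055,0,.1); q=state()["ee_rot"]
for o in([-.12,-.1,.12],[-.05,-.12,.1],[0,-.12,.1]):
    if inverse_kinematics(p+o,q) is not None: move_to(p+np.array(o),q); break
s=state(); print(o,s["time"],s["ft_force"])
f0=[[dict(np.load(n+"0.npz"))] for n in("scene","top")]
f2=[[get_image(n) for _ in range(4)] for n in("scene","top")]
S0=np.load("xs.npy"); joint(f0,f2,S0,S0[5],-.15)
for j,y in enumerate((.055,-.055)):
    for i in(0,1):
        Q=[]
        for d in f2[i]:
            b=d["frame"].astype(int); P,_,_=cloud(d,(b[...,2]>70)&(b[...,2]>2.2*b[...,1])&(b[...,2]>2.2*b[...,0])); r=Rs.inv().apply(P-T)-[-.041,y,.228]; Q.append(r[np.linalg.norm(r,axis=1)<.05])
        Q=np.concatenate(Q)
        if len(Q)<300: print("few",len(Q)); continue
        f=lambda w:box(knobR(w[3]).inv().apply(Q-w[:3]*.001),[0,0,-.005],[.035,.007,.015])/.001
        r=least_squares(f,[0,0,0,-.65],loss='soft_l1',f_scale=1.5); print(y,i,np.round(r.x,3),round(r.cost/len(Q),2))
ims=[cv2.resize(f2[0][0]["frame"][150:350,120:440],(640,400)),cv2.resize(f2[1][0]["frame"][190:390,210:560],(640,366))]
cv2.imwrite("pics/g5.png",cv2.resize(cv2.vconcat(ims),(500,598)))
E
```

```text
[-0.12, -0.1, 0.12] 29.6 [ 0.06553611 -0.18065237  0.18777597]
[ 0.735 -0.138 -0.165  2.659 -0.224  1.535  7.422  1.42 ] cost 0.381 bar-ptr 0.0268 183 588 1878
[ 0.74  -0.14  -0.131  1.141 -0.199 -0.907  7.292  1.463] cost 0.447 bar-ptr -0.0085 278 601 1522
0.055 0 [ 1.316 -0.105  1.204 -0.702] 0.42
0.055 1 [-1.078  0.028 -0.85  -0.704] 0.65
-0.055 0 [ 0.864 -0.127  1.203 -0.673] 0.48
-0.055 1 [-1.643  0.131 -0.86  -0.676] 0.62
```

View pics/g5.png

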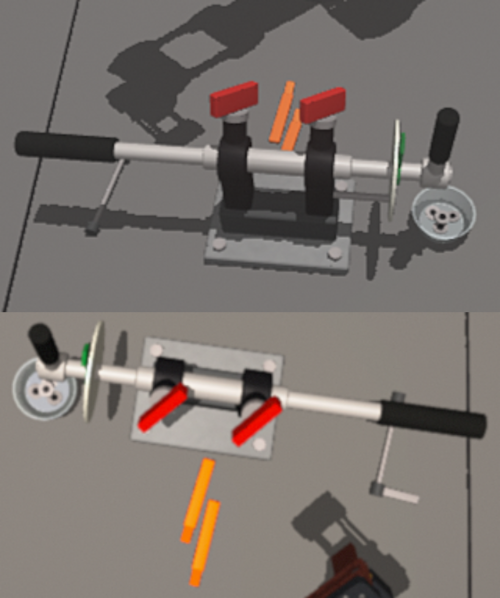

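Both knobs are turned, the bar end is still aligned, and the tire levers, skewer and dish are in place. The right knob reads -0.675 against -0.703 for the left, so easing off may have backed it up by about 0.03 rad. I'll re-tighten it and release without easing off.

```bash
python3 - <<'E'
from turn import *
y,k=-.055,-.675; p,q=knobpose(y,k,.1); move_to(p,q); move_l(knobpose(y,k,.003)[0],.12); close(); turn(.4,.05,.8)
gripper_open(); move_l(p,.15); q=state()["ee_rot"]; move_to(p+np.array([-.12,-.1,.12]),q)
s=state(); print(s["time"])
f2=[[get_image(n) for _ in range(4)] for n in("scene","top")]
for j,y in enumerate((.055,-.055)):
    for i in(0,1):
        Q=[]
        for d in f2[i]:
            b=d["frame"].astype(int); P,_,_=cloud(d,(b[...,2]>70)&(b[...,2]>2.2*b[...,1])&(b[...,2]>2.2*b[...,0])); r=Rs.inv().apply(P-T)-[-.041,y,.228]; Q.append(r[np.linalg.norm(r,axis=1)<.05])
        Q=np.concatenate(Q); f=lambda w:box(knobR(w[3]).inv().apply(Q-w[:3]*.001),[0,0,-.005],[.035,.007,.015])/.001
        r=least_squares(f,[0,0,0,-.65],loss='soft_l1',f_scale=1.5); print(y,i,np.round(r.x,3))
from meas2 import joint
S0=np.load("xs.npy"); joint([[dict(np.load(n+"0.npz"))] for n in("scene","top")],f2,S0,S0[5],-.15)
E
```

```text
0.05 0.048 t 33.14 mz -0.523 tau6 0.704 F [ 0.7  0.3 -0.1] gap 0.0138
0.1 0.097 t 33.39 mz -0.825 tau6 1.006 F [ 0.2  0.7 -0.3] gap 0.0145
STOP
36.2
0.055 0 [ 1.226 -0.02   1.155 -0.703]
0.055 1 [-1.034 -0.032 -0.917 -0.705]
-0.055 0 [ 0.724  0.074  1.066 -0.704]
-0.055 1 [-1.609  0.109 -0.762 -0.703]
[ 0.734 -0.138 -0.162  2.674 -0.332  1.406  7.414  1.414] cost 0.38 bar-ptr 0.0234 182 588 1879
[ 0.739 -0.141 -0.134  1.102 -0.196 -0.981  7.3    1.446] cost 0.437 bar-ptr -0.0068 280 601 1520
```

Both knobs now read -0.703, which is the end stop, and the bar end is still in line with the pointer.

```bash
python3 -c "
from bench import *
print(job_done())"
```

```text
the job is handed in; nothing more can be done
None
```

I handed the job in at about 36 s. The bar end is within about 0.01 rad of the pointer (camera measurement, uncertain by about 0.02), both red wing knobs are at their end stops, and the tire levers, skewer and dish look unmoved.

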